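# Reload a coffee-pod keeper through its dial lid

## Task

Reload the pod keeper: first push its small front door fully shut so that the catch holds it, then turn the round lid so that its hole stands over the compartment marked with the upright stud and put every tall capsule in there, and likewise every flat pod into the compartment marked with the flat disc (either kind may go first). When all the pods on the worktop are inside, turn the lid until its hole lies squarely over the unmarked corner, where there is no port, and let go. Leave the mug, the garlic, the spice jar and the shaker where they stand.

Things in the scene. Friction and masses are not known exactly. Their poses are not given: they have to be found in the camera images.
- keeper: the pod keeper, fixed: a light wooden box 196 x 196 mm, its flat deck 86 mm above the worktop, with a round steel lid on the deck. Origin: centre of its underside; x points to its back, y to its left, z up; its front (-x side) faces the robot more or less. Four compartments inside, 90 x 90 mm, 75 mm deep, one under each corner.
- port_a (a point): centre of the port of the front left compartment, a round hole 60 mm across in the deck (86 mm up, at x -41, y +41 mm in the keeper's frame)
- port_b (a point): centre of the port of the front right compartment, on the deck (x -41, y -41 mm in the keeper's frame)
- port_c (a point): centre of the port of the back right compartment, on the deck (x +41, y -41 mm in the keeper's frame)
- blank (a point): the back left place on the deck (x +41, y +41 mm in the keeper's frame), unmarked, solid, without a port: with the lid's hole here the keeper is closed
- lid (a joint): angle of the lid about the vertical axis through the keeper's centre, rad, growing anticlockwise seen from above; 0 with the hole over the blank, pi/2 over port_a, pi over port_b, 3 pi/2 (or -pi/2) over port_c. Turns either way without end (may read beyond one turn), stays where it is left (friction 0.05 N m), no click stops.
- opening (a point): centre of the lid's hole, on the lid's top face: a round hole 60 mm across, 58 mm from the lid's axis. The lid is a steel disc 184 mm across and 6 mm thick whose top is 93 mm above the worktop.
- grip (a point): on the lid's axis, 18 mm above the lid's top face: middle of the lid's grip, a black upright bar 50 mm long, 14 mm wide, whose top is 28 mm above the lid's top face (121 mm above the worktop). Its length (this point's x axis) points to the hole.
- door (a joint): angle of the front door, rad: 0 shut, growing as it swings out towards the robot. It covers the left half of the keeper's front. The catch is a sprung roller: it resists between about 0.14 and 0.06 rad (about 4 N at the free edge), then draws the door to 0 and holds it. Elsewhere the door stays where it is left.
- door_hinge (a point): on the door's hinge line (vertical, at the left end of the keeper's front: x -96, y +91 mm in the keeper's frame), at half the door's height, 42 mm above the worktop. The door is 85 mm wide, 72 mm high (6 to 78 mm above the worktop) and 6 mm thick, centred on the hinge line; shut, it runs from here in the keeper's -y direction.
- door_pull (a point): centre of the small round pull (12 mm) on the door's outside, 75 mm from the hinge line, 14 mm out from the door's middle plane
- mark_stud: mark of the compartment for the tall capsules: a fixed upright steel stud 12 mm across, 14 mm high, on the deck at the outer corner beside its port (82, 82 mm from the keeper's centre). Origin: centre of its underside. It may be at any of the three ports.
- mark_disc: mark of the compartment for the flat pods: a fixed flat steel disc 22 mm across, 4 mm high, on the deck at the outer corner beside its port. Origin: centre of its underside. It may be at any of the three ports.
- mark_bar: mark of the third compartment, which is not used: a fixed low steel bar 20 x 5 mm, 5 mm high, on the deck at the outer corner beside its port. Origin: centre of its underside.
- tall_1: a tall coffee capsule, cup-shaped, aluminium, 32 mm high, about 26 mm across at the foot and 35 mm at the top, 30 g; origin: centre of its underside, z up through it; may be absent
- tall_2: a tall coffee capsule, cup-shaped, aluminium, 32 mm high, about 26 mm across at the foot and 35 mm at the top, 30 g; origin: centre of its underside, z up through it; may be absent
- flat_1: a flat pod, disc-shaped, aluminium, 42 mm across and 16 mm high, 30 g; origin: centre of its underside, z up through it; may be absent
- flat_2: a flat pod, disc-shaped, aluminium, 42 mm across and 16 mm high, 30 g; origin: centre of its underside, z up through it; may be absent
- flat_3: a flat pod, disc-shaped, aluminium, 42 mm across and 16 mm high, 30 g; origin: centre of its underside, z up through it; may be absent
- mug: bystander: small white mug, 60 x 87 mm with its handle, 50 mm high, loose; origin: underside. Leave it alone.
- garlic: bystander: garlic bulb, 50 mm across, 51 mm high, loose; origin: underside. Leave it alone.
- spice_jar: bystander: spice jar with a black cap, 41 mm across, 105 mm high, loose, behind the keeper; origin: underside. Leave it alone.
- shaker: bystander: small shaker with a grey top, 44 mm across, 90 mm high, loose, behind the keeper; origin: underside. Leave it alone.

How it is judged:
By the outcome, as a careful person would: the job done as asked, in the order asked, and still so for the second after the job is handed in, with the robot touching nothing.
Of tall_1, tall_2, flat_1, flat_2, flat_3 only 3 to 5 are there at a start; the rules pass over those that are not, and their reading is None.
At some moment in a run one of tall_1, tall_2, flat_1, flat_2, flat_3 may be knocked a few centimetres aside while the robot is not near it.
Once in a run the grip may slacken for a moment while it holds something.
It also fails if it takes over 210 s, if anything falls off the work surface, if the arm or the gripper's body presses on something with over 40 N, if the wrist force passes 120 N, or if a joint passes its speed limit or range.

## Robot

A 7-joint arm with a two-finger parallel gripper is mounted at the origin on a cart in front of the work surface, level with it; the furniture and walls round the work are solid. World frame = base frame: x ahead of the robot, y to its left, z up, the work surface at z = 0. Lengths are in m, angles in rad, forces in N, time in s.
With the tool pointing down it reaches from about 0.4 to 0.875 m from the base axis. Payload 6.5 kg.
Tool frame: the origin (TCP) lies on the front face of the gripper's body, between the roots of the fingers; the fingertips stand 73 mm ahead of it and the grasp point (between the pads) lies 54 mm ahead of it; z points along the fingers, y is the line along which they close (so a half turn about z gives the same grasp; the last joint's range is limited). The gripper opens to 85 mm and grips with 20 to 120 N. Pads are 22 mm wide; open, the fingers measure 114 mm over their backs; the gripper's body (76 mm by 85 mm) begins 54 mm behind the grasp point. The pads swing forward as they close: fully open they stand 13 mm farther back than shut.
Start: joints at [1.103, 0.536, -0.004, 1.538, 0.003, 1.067, -0.071], TCP at [0.254, -0.598, 0.304] pointing down, gripper open.
Joint ranges: [-2.7, 2.7], [-0.37, 2.16], [-1.27, 1.26], [0.24, 2.4], [-1.31, 4.45], [0.19, 1.91], [-2.76, 2.76]. Speed limits (rad/s): [2.39, 2.39, 3.14, 3.14, 3.14, 3.14, 3.14].

## Interface

Orientations are given as [roll, pitch, yaw] about the fixed x, y, z axes, in that order (R = Rz(yaw) Ry(pitch) Rx(roll)).
In Python, from workcell import * gives the robot as it stands.
- The arm moves only by the tool carry_out, never from a script. Its argument "motion" is a list of rows, each a list of 3 entries, a list of its own where there are three numbers: the finger opening in cm, from 0 to 8.54, then the shift along the tool's x, y, z in cm, then the turn about the tool's z in rad. A call has 1 to 8 rows; each row is the pose to reach, as a shift and turn from the pose commanded when the call began, along the tool's axes at that moment; what a row does not reach only later rows make up. A row lasts 1/8 s, in which the tool goes at most 62.5 mm and 10.7 degrees, less where a joint would pass 70% of its speed; a pose out of reach is approached as far as the arm can. A call with a gripper value outside its range is refused whole. The fingers move at their own pace and stop on an object; "newtons" is the grip in N (left out, the last holds). Time passes only in rows, so rows that repeat a pose let the fingers close. It gives the time, the measured TCP pose, the force, the opening and the grip force at its end, in the units of the state.
- get_state(): the state, without advancing time (a new reading comes with each control period).
- snapshot(name): name is "side" or "top" or "wrist"; returns (picture, depth): 400x640x3 uint8, blue, green, red; 400x640 float32, m along the optical axis (not along the pixel's ray), 0 where there is no reading.
- camera_params(name): a dict with "fx", "fy", "cx", "cy" (pixels), "D" ([k1, k2, p1, p2, k3] as OpenCV has them; the pictures are not rectified), "rvec" (rotation vector, rad) and "tvec" (3), from world to camera coordinates, as OpenCV has them; the wrist camera has in their place "mount" (4x4, takes a point from camera to tool coordinates, whose origin is the TCP and whose axes are the flange's). Camera axes: x right, y down, z forward; pixel columns grow to the right and rows downward; lengths in m; the calibration is good to about 2 mm. A picture is of the moment at which its call begins: read the wrist's pose just before it. camera_params takes no time and is no camera call.
- job_done(): hands the job in; it is judged then, once.
The state is a dict: "time_s": time; "qpos": joint angles; "joint_vel": joint speeds; "joint_efforts": joint torques, N m; "ee_pos": TCP position; "orientation": TCP orientation; "contact_force": force on the tool from outside, world axes, zero at the start; "moment": the same for the moment, N m; "width": opening from 0.0 (shut) to 1.0 (fully open); "grip_force": force on a finger pad.
Only numpy, scipy, OpenCV 4.12 (cv2) and the standard library are available. Lean on these libraries where they do the work, as an engineer would, in place of code of your own. Each camera call takes 0.05 s, during which the arm holds its last target. There are 200 camera calls.

## Working session

There is one attempt and no reset: what is moved stays moved. The work goes in short steps, Python scripts to look and compute and a tool call to move; the robot and the scene stay as the last step left them, time stands still between calls to the robot, and variables do not carry over. Pictures are saved under pics/ and viewed, at most 14 in all, crops included, and the job is handed in when it is done.

Besides the shell and the picture viewer there is one more tool, called after "Emit:" as name([rows], argument=value, ...), one row to a line, values as JSON. carry_out: Moves the arm, as the interface text tells. Its arguments: {"type":"object","properties":{"motion":{"type":"array"},"newtons":{"type":"number"}},"required":["motion"]}

```bash
ls; mkdir -p pics; cat > h.py <<'E'
from workcell import *
import numpy as np, cv2
from scipy.spatial.transform import Rotation as R
def cam(name, st=None):
    p=camera_params(name); K=np.array([[p['fx'],0,p['cx']],[0,p['fy'],p['cy']],[0,0,1.]]); D=np.array(p['D'],float)
    if 'rvec' in p:
        Rc=cv2.Rodrigues(np.array(p['rvec'],float))[0].T; o=-Rc@np.array(p['tvec'],float).ravel()
    else:
        M=np.array(p['mount']); Rt=R.from_euler('xyz',st['orientation']).as_matrix()
        Rc=Rt@M[:3,:3]; o=np.array(st['ee_pos'])+Rt@M[:3,3]
    return K,D,Rc,o
def ray(c,uv,z):
    K,D,Rc,o=c
    n=cv2.undistortPoints(np.array(uv,float).reshape(-1,1,2),K,D).reshape(-1,2)
    d=np.c_[n,np.ones(len(n))]@Rc.T
    return o+d*((z-o[2])/d[:,2])[:,None]
def proj(c,P):
    K,D,Rc,o=c
    return cv2.projectPoints((np.array(P,float).reshape(-1,3)-o)@Rc,np.zeros(3),np.zeros(3),K,D)[0].reshape(-1,2)
def cloud(c,depth):
    K,D,Rc,o=c
    h,w=depth.shape; u,v=np.meshgrid(np.arange(w),np.arange(h))
    n=cv2.undistortPoints(np.stack([u,v],-1).reshape(-1,1,2).astype(float),K,D).reshape(h,w,2)
    return o+(np.dstack([n,np.ones((h,w))])*depth[...,None])@Rc.T
def totool(st,dw):
    "world vector -> tool axes cm"
    return R.from_euler('xyz',st['orientation']).as_matrix().T@np.array(dw)*100
E
python3 - <<'E'
from h import *
s=get_state(); print({k:np.round(v,3) for k,v in s.items()})
for n in ['side','top','wrist']:
    s=get_state(); im,d=snapshot(n); cv2.imwrite(f'pics/{n}0.png',im); np.save(f'{n}0.npy',d)
    c=cam(n,s); print(n,np.round(c[3],3),np.round(c[2][:,2],2))
E
```

```text
pics
{'time_s': np.float64(0.0), 'qpos': array([ 1.103,  0.537, -0.004,  1.539,  0.003,  1.067, -0.071]), 'joint_vel': array([ 0.001, -0.001, -0.   ,  0.002, -0.   ,  0.001, -0.001]), 'joint_efforts': array([ 0.000e+00, -5.834e+01,  1.049e+00, -2.591e+01,  1.200e-02,
        9.000e-03,  0.000e+00]), 'ee_pos': array([ 0.254, -0.598,  0.303]), 'orientation': array([-3.14 ,  0.   ,  0.402]), 'contact_force': array([ 0.518, -0.176,  0.402]), 'moment': array([-0.012,  0.032, -0.003]), 'grip_force': np.float64(0.0), 'width': np.float64(0.998)}
side [ 0.64  -1.365  0.611] [-0.01  0.93 -0.36]
top [ 0.411 -0.005  1.22 ] [ 0.19  0.01 -0.98]
wrist [ 0.314 -0.572  0.374] [-0.24 -0.1  -0.97]
```

View pics/top0.png

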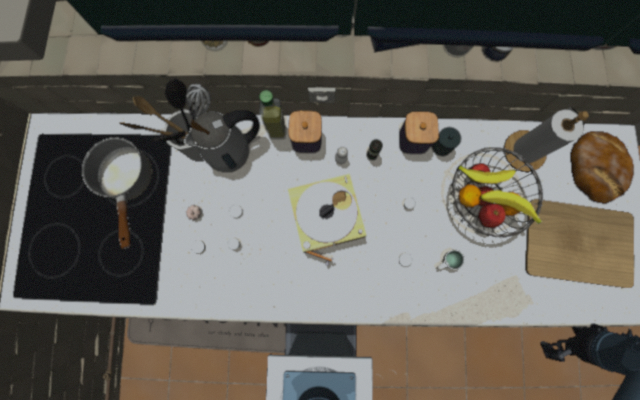

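View pics/side0.png

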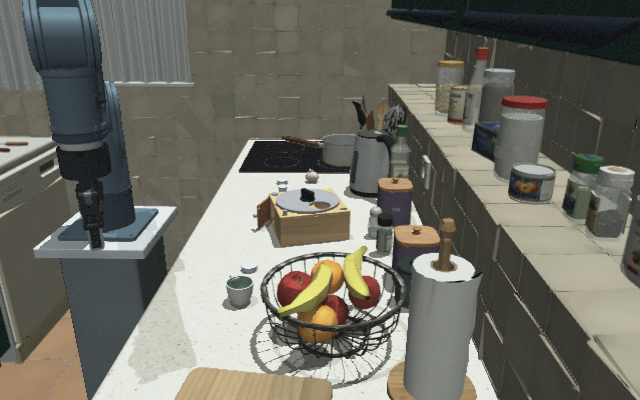

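The top view shows the keeper at about (327,212), with the lid hole at about (342,200) and the open door at (319,256). The small light pods are near (236,211), (235,244), (197,247), (409,203) and (405,259). The garlic is at (194,212) and the mug at (452,260). Next I'll measure these and enlarge the keeper.

```bash
python3 - <<'E'
from h import *
im=cv2.imread('pics/top0.png'); d=np.load('top0.npy'); c=cam('top'); P=cloud(c,d)
print('table z',np.median(P[225:240,280:288,2]))
H=P[...,2]
for u,v in [(236,211),(235,244),(197,247),(409,203),(405,259),(194,212),(452,260)]:
    r=P[v-11:v+12,u-11:u+12].reshape(-1,3); m=r[:,2]>.008
    q=r[m]; print((u,v),m.sum(),np.round(np.median(q,0) if m.any() else 0,3),'zmax',np.round(np.percentile(q[:,2],90),3) if m.any() else 0, np.round(np.ptp(q[:,:2],axis=0),3) if m.any() else 0)
# deck: yellowish, rect
hsv=cv2.cvtColor(im,cv2.COLOR_BGR2HSV)
box=(H>.07)&(H<.10); box[:,:270]=0; box[:,385:]=0; box[:165]=0; box[260:]=0
box=cv2.morphologyEx(box.astype(np.uint8),cv2.MORPH_OPEN,np.ones((3,3)))
pts=P[box>0][:,:2]; r=cv2.minAreaRect((pts*1000).astype(np.float32)); print('rect',r,len(pts))
# hole: lower than lid
cr=cv2.resize(im[165:275,270:385],None,fx=5,fy=5,interpolation=cv2.INTER_CUBIC)
s=cv2.resize(cv2.imread('pics/side0.png')[165:260,240:365],None,fx=5,fy=5,interpolation=cv2.INTER_CUBIC)
cv2.imwrite('pics/k0.png',cr)
cv2.imwrite('pics/s0.png',s)
E
```

```text
table z -0.0004102697270264022
(236, 211) 128 [0.593 0.28  0.016] zmax 0.019 [0.204 0.307]
(235, 244) 95 [0.49  0.277 0.033] zmax 0.035 [0.095 0.298]
(197, 247) 145 [0.478 0.394 0.016] zmax 0.02 [0.097 0.421]
(409, 203) 101 [ 0.628 -0.275  0.032] zmax 0.035 [0.235 0.287]
(405, 259) 141 [ 0.453 -0.263  0.016] zmax 0.019 [0.062 0.279]
(194, 212) 172 [0.585 0.411 0.034] zmax 0.042 [0.198 0.441]
(452, 260) 321 [ 0.453 -0.416  0.03 ] zmax 0.049 [0.072 0.431]
rect ((585.8361206054688, -12.079490661621094), (198.32620239257812, 196.5579071044922), 15.496114730834961) 3870
```

View pics/k0.png

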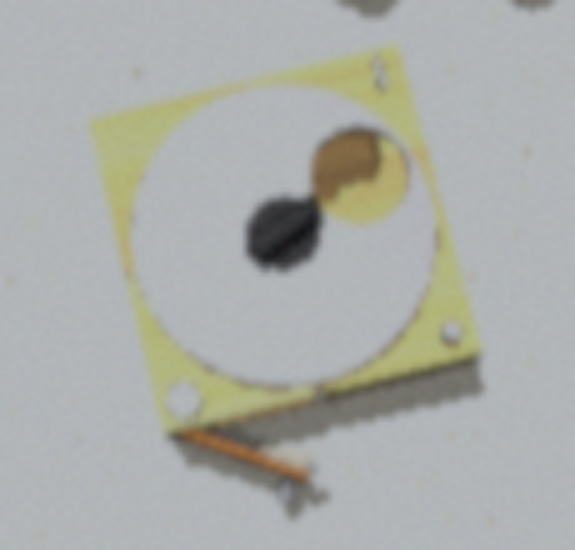

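The crop shows the flat disc mark at the front left (port_a), the stud at the front right (port_b) and the bar at the back right (port_c). The lid hole is nearly over port_c. The deck corners in the crop are (92,122), (398,47), (480,355) and (170,430), and the door's free end is at (305,475).

```bash
python3 - <<'E'
from h import *
c=cam('top')
f=lambda a:(np.array(a)+.5)/5-.5+[270,165]
q=ray(c,f([(92,122),(398,47),(480,355),(170,430)]),.086)[:,:2]; print(np.round(q,3),'c',q.mean(0))
e=[q[1]-q[0],q[2]-q[3],q[0]-q[3],q[1]-q[2]]
print([round(np.linalg.norm(x),4) for x in e])
# yaw: back-left->back-right is -y
y=[np.arctan2(x[0],-x[1]) for x in e[:2]]+[np.arctan2(x[1],x[0]) for x in e[2:]]; print(np.degrees(y))
C=q.mean(0); yaw=np.mean(y)
h=ray(c,f([(361,175)]),.093)[0,:2]-C; print('hole r',np.linalg.norm(h),'lid',np.degrees(np.arctan2(h[1],h[0])-yaw-np.pi/4))
lc=ray(c,f([(285,237)]),.093)[0,:2]; print('lid c',lc)
d=ray(c,f([(180,432),(305,475)]),.078)[:,:2]; v=d[1]-d[0]; print('door',d,np.linalg.norm(v),np.degrees(np.arctan2(v[0],-v[1])-yaw))
Rk=np.array([[np.cos(yaw),-np.sin(yaw)],[np.sin(yaw),np.cos(yaw)]])
for n,p in dict(a=(-.041,.041),b=(-.041,-.041),c=(.041,-.041),blank=(.041,.041),hinge=(-.096,.091),free=(-.096,.006)).items(): print(n,np.round(C+Rk@p,3))
E
```

```text
[[ 0.655  0.106]
 [ 0.706 -0.08 ]
 [ 0.518 -0.131]
 [ 0.469  0.053]] c [ 0.58688445 -0.01313675]
[np.float64(0.1933), np.float64(0.1897), np.float64(0.193), np.float64(0.1949)]
[15.38815149 14.81043461 16.09937625 15.0310763 ]
hole r 0.05839890511732855 lid -110.83518810389403
lid c [ 0.58521728 -0.01313645]
door [[ 0.46857062  0.04696457]
 [ 0.44491549 -0.02800102]] 0.07860919354718629 -32.8451722517696
a [0.537 0.016]
b [ 0.558 -0.064]
c [ 0.637 -0.042]
blank [0.616 0.037]
hinge [0.47  0.049]
free [ 0.493 -0.033]
```

```bash
cat >> h.py <<'E'
C=np.array([.586,-.0125]); YAW=.2685
Rk=np.array([[np.cos(YAW),-np.sin(YAW)],[np.sin(YAW),np.cos(YAW)]])
K2W=lambda p:C+Rk@np.array(p)
def go(*ts,s=None):
    "targets (x,y,z,yaw or None) of the TCP: print shift cm and turn from the present pose"
    s=s or get_state()
    for x,y,z,yaw in ts:
        t=0 if yaw is None else -(yaw-s['orientation'][2])
        t=(t+np.pi/2)%np.pi-np.pi/2
        print(np.round(totool(s,np.array([x,y,z])-s['ee_pos']),1).tolist(),round(t,2))
E
python3 - <<'E'
from h import *
a=K2W((-.175,.041));b=K2W((-.106,.041)); print(a,b)
go((.43,-.3,.3,.2685),(*a,.2,.2685),(*a,.123,.2685),(*b,.123,.2685))
E
```

```text
[ 0.40639356 -0.01939399] [ 0.47292128 -0.00108929]
[27.8, -20.5, 0.3] 0.13
[36.6, -47.3, 10.4] 0.13
[36.7, -47.3, 18.1] 0.13
[43.5, -46.3, 18.1] 0.13
```

Emit:
carry_out([
  [0, [9, -7, 0], 0.13],
  [0, [18, -14, 0], 0.13],
  [0, [27.8, -20.5, 0.3], 0.13],
  [0, [30, -28, 0.3], 0.13],
  [0, [33, -37, 4], 0.13],
  [0, [36.6, -47.3, 10], 0.13],
  [0, [36.6, -47.3, 10], 0.13],
  [0, [36.6, -47.3, 10], 0.13],
], newtons=30)

```text
time_s: 1.15
ee_pos: [0.3953, -0.1351, 0.2388]
orientation: [3.141, -0.001, 0.272]
contact_force: [1.8, -0.2, 0.0]
width: 0.005
grip_force: 0.0
```

Emit:
carry_out([
  [0, [2, -5.5, 2], 0],
  [0, [4.1, -10.9, 5], 0],
  [0, [4.1, -10.9, 9], 0],
  [0, [4.1, -10.9, 11.6], 0],
  [0, [4.1, -10.9, 11.6], 0],
  [0, [4.1, -10.9, 11.6], 0],
])

```text
time_s: 1.9
ee_pos: [0.406, -0.0211, 0.1239]
orientation: [3.141, -0.001, 0.271]
contact_force: [-0.2, -0.2, -0.2]
width: 0.004
grip_force: 0.0
```

```bash
python3 - <<'E'
from h import *
s=get_state(); print(np.round(s['ee_pos'],4),s['contact_force'])
go((*K2W((-.106,.041)),.123,.2685))
E
```

```text
[ 0.406  -0.0211  0.1239] [-0.21944415 -0.20397845 -0.20208545]
[7.0, -0.1, 0.1] 0.0
```

Emit:
carry_out([
  [0, [1.5, 0, 0], 0],
  [0, [3, 0, 0], 0],
  [0, [4.2, 0, 0], 0],
  [0, [5.2, 0, 0], 0],
  [0, [6, 0, 0], 0],
  [0, [6.6, 0, 0], 0],
  [0, [7, 0, 0], 0],
  [0, [7, 0, 0], 0],
])

```text
time_s: 2.9
ee_pos: [0.4703, -0.0034, 0.1223]
orientation: [3.141, 0.007, 0.271]
contact_force: [-7.5, -2.9, 3.6]
width: -0.002
grip_force: 3.8
```

Emit:
carry_out([
  [0, [0.3, 0, 0], 0],
  [0, [0.3, 0, 0], 0],
  [0, [0.3, 0, 0], 0],
])

```text
time_s: 3.28
ee_pos: [0.4707, -0.0033, 0.1221]
orientation: [3.141, 0.012, 0.27]
contact_force: [-12.4, -4.4, 11.1]
width: -0.0
grip_force: 7.3
```

Emit:
carry_out([
  [0, [-3, 0, 0], 0],
  [0, [-6, 0, 0], 0],
  [8, [-6.5, 0, -5], 0],
  [8, [-6.5, 0, -10], 0],
  [8, [-6, 4, -16], 0.15],
  [8, [-4, 8, -18], 0.33],
  [8, [-4, 12, -18], 0.5],
  [8, [-4, 15, -18], 0.65],
])

```text
time_s: 4.28
ee_pos: [0.4784, -0.1583, 0.3038]
orientation: [3.142, -0.002, -0.384]
contact_force: [0.1, 0.1, 0.3]
width: 0.935
grip_force: 0.0
```

```bash
python3 - <<'E'
from h import *
s=get_state(); print(np.round(s['ee_pos'],4),np.round(s['orientation'],3),np.round(s['qpos'],2))
w,_=snapshot('wrist'); t,d=snapshot('top')
t=cv2.resize(t[165:275,270:385],None,fx=3.5,fy=3.5,interpolation=cv2.INTER_CUBIC)
w=cv2.resize(w,(616,385)); cv2.imwrite('pics/1.png',cv2.vconcat([w[:,:], ]) ); 
o=np.zeros((385,1024,3),np.uint8);o[:,:616]=w;o[:,616:616+t.shape[1]]=t[:385,:408]
cv2.imwrite('pics/1.png',cv2.resize(o,(800,301)))
go((*C,.3,-.88),(*C,.172,-.88))
E
```

```text
[ 0.4784 -0.1583  0.3038] [ 3.142e+00 -2.000e-03 -3.840e-01] [ 0.29  0.29 -0.08  1.92  0.03  0.93 -1.75]
[4.4, -17.7, 0.3] 0.49
[4.4, -17.7, 13.1] 0.49
```

View pics/1.png

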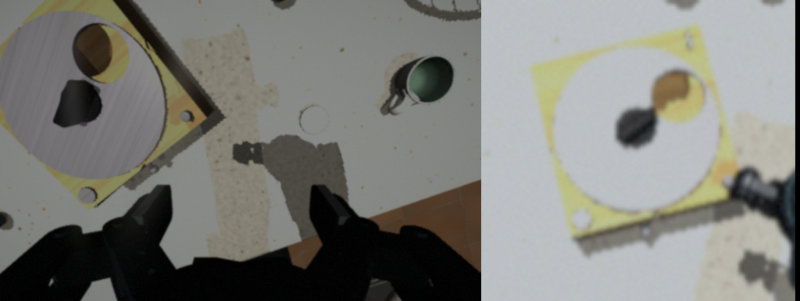

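The door reads shut: no leaf sticks out, and the pull sits at the front edge. Next I turn above the lid to grasp its grip.

Emit:
carry_out([
  [5, [1, -4, 0], -0.18],
  [5, [2, -8, 0], -0.36],
  [5, [3, -12, 0], -0.54],
  [5, [4, -16, 0], -0.72],
  [5, [4.4, -17.7, 0], -0.9],
  [5, [4.4, -17.7, 0], -1.08],
  [5, [4.4, -17.7, 0], -1.26],
  [5, [4.4, -17.7, 0], -1.44],
])

```text
time_s: 5.38
ee_pos: [0.5836, -0.0071, 0.303]
orientation: [-3.141, -0.0, 1.071]
contact_force: [0.2, -0.6, -0.3]
width: 0.585
grip_force: 0.0
```

Emit:
carry_out([
  [5, [0, 0, 0], -0.18],
  [5, [0, 0, 0], -0.36],
  [5, [0, 0, 0], -0.54],
  [5, [0, 0, 0], -0.72],
  [5, [0, 0, 0], -0.9],
  [5, [0, 0, 0], -1.08],
  [5, [0, 0, 0], -1.2],
  [5, [0, 0, 0], -1.2],
])

```text
time_s: 6.38
ee_pos: [0.5836, -0.0075, 0.3031]
orientation: [3.141, -0.001, 2.263]
contact_force: [1.0, -0.3, -0.9]
width: 0.586
grip_force: 0.0
```

```bash
python3 - <<'E'
from h import *
s=get_state(); print(np.round(s['ee_pos'],4),np.round(s['orientation'],3),np.round(s['qpos'],2))
w,_=snapshot('wrist'); c=cam('wrist',s); cv2.imwrite('pics/2.png',w)
print(proj(c,[(*K2W(p),z) for p,z in [((0,0),.121),((-.041,-.041),.086),((.041,-.041),.086),((-.082,-.082),.1)]]))
go((*C,.3,-.88),(*C,.172,-.88))
E
```

```text
[ 0.5836 -0.0075  0.3031] [ 3.141e+00 -1.000e-03  2.263e+00] [ 0.43  0.51 -0.67  1.69  0.36  1.07  0.33]
[[319.32407784 202.33369331]
 [260.05318898 213.61343082]
 [341.32448043 247.66551137]
 [197.4088632  240.54670856]]
[-0.5, -0.1, 0.3] -0.0
[-0.5, -0.1, 13.1] -0.0
```

View pics/2.png

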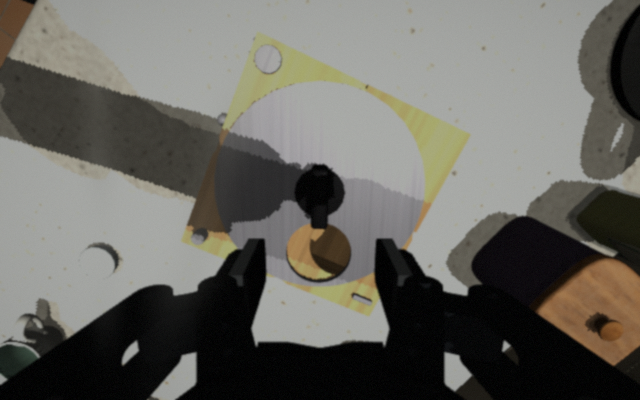

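The wrist view shows the grip bar at about (319,200), in line with the tool, and the hole at (319,251). The stud is at (199,236) against (197,240) predicted, so the calibration holds. I go down, grasp and turn −69°.

Emit:
carry_out([
  [5, [-0.5, 0, 5], 0],
  [5, [-0.5, 0, 10], 0],
  [5, [-0.5, 0, 13], 0],
  [5, [-0.5, 0, 13], 0],
  [0, [-0.5, 0, 13], 0],
  [0, [-0.5, 0, 13], 0],
  [0, [-0.5, 0, 13], 0],
  [0, [-0.5, 0, 13], 0],
], newtons=40)

```text
time_s: 7.42
ee_pos: [0.5873, -0.0128, 0.175]
orientation: [-3.141, 0.002, 2.261]
contact_force: [-4.2, -2.4, 7.3]
width: 0.155
grip_force: 40.0
```

```bash
python3 - <<'E'
from h import *
w=cv2.imread('pics/2.png'); s=dict(ee_pos=[.5836,-.0075,.3031],orientation=[3.141,-.001,2.263]); c=cam('wrist',s)
hsv=cv2.cvtColor(w,cv2.COLOR_BGR2HSV); m=cv2.inRange(hsv,(5,60,30),(40,255,255)); m[:222]=0;m[283:]=0;m[:,:283]=0;m[:,355:]=0
x,y,ww,hh=cv2.boundingRect(m); print(x,y,ww,hh)
h=ray(c,[(x+ww/2,y+hh/2)],.093)[0,:2]-C; print(np.linalg.norm(h),np.degrees(np.arctan2(h[1],h[0])))
print(np.degrees(YAW)+45)
for uv,z,k in [((199,236),.1,(-.082,-.082)),((268,59),.09,(-.082,.082)),((361,297),.091,(.082,-.082))]:
  print(ray(c,[uv],z)[0,:2]-K2W(k))
print(get_state()['ee_pos'])
E
```

```text
285 223 70 60
0.05634778636353175 -49.75854322108466
60.38391679926261
[-0.00131052  0.00460599]
[-0.00106739  0.00169482]
[-0.00405852  0.00333406]
[ 0.58730416 -0.01277571  0.17499935]
```

Emit:
carry_out([
  [0, [0, 0, 0], 0.18],
  [0, [0, 0, 0], 0.36],
  [0, [0, 0, 0], 0.54],
  [0, [0, 0, 0], 0.72],
  [0, [0, 0, 0], 0.9],
  [0, [0, 0, 0], 1.08],
  [0, [0, 0, 0], 1.21],
  [0, [0, 0, 0], 1.21],
])

```text
time_s: 8.43
ee_pos: [0.585, -0.013, 0.1749]
orientation: [-3.139, 0.004, 1.05]
contact_force: [-12.2, -2.1, 14.9]
width: 0.156
grip_force: 41.1
```

```bash
python3 - <<'E'
from h import *
s=get_state();print(s['ee_pos'],s['orientation'],s['contact_force'],s['moment'],np.round(s['qpos'],2))
go((.593,.28,.3,None),(.478,.394,.3,None),(.49,.277,.3,None))
E
```

```text
[ 0.58501872 -0.01298974  0.17493338] [-3.13890069  0.00422959  1.04950577] [-12.15888214  -2.13914469  14.87478453] [-0.56339807  2.4703707  -0.01961932] [ 0.16  0.61 -0.3   1.79  0.24  0.78 -0.78]
[25.8, -13.9, -12.6] 0.0
[29.9, -29.6, -12.6] 0.0
[20.4, -22.7, -12.5] 0.0
```

Emit:
carry_out([
  [5, [0, 0, 0], 0],
  [5, [0, 0, 0], 0],
  [5, [0, 0, -5], 0],
  [7, [0, 0, -10], 0],
  [8.3, [4, -4.5, -12], 0],
  [8.3, [8, -9, -12], 0],
  [8.3, [12, -13, -12], 0],
  [8.3, [16, -18, -11], 0],
])

```text
time_s: 9.43
ee_pos: [0.5114, 0.2159, 0.2847]
orientation: [3.14, -0.003, 1.051]
contact_force: [-0.5, -0.3, 0.2]
width: 0.969
grip_force: 0.0
```

Emit:
carry_out([
  [8.3, [3, -4, 0], 0],
  [8.3, [4.2, -4.5, 0], 0],
  [8.3, [4.2, -4.5, 0], 0],
])

```text
time_s: 9.8
ee_pos: [0.4932, 0.2733, 0.2837]
orientation: [3.141, -0.001, 1.053]
contact_force: [-0.8, -0.7, 0.2]
width: 0.97
grip_force: 0.0
```

```bash
cat >> h.py <<'E'
def pods(name,zmin=.009):
    s=get_state(); im,d=snapshot(name); c=cam(name,s); P=cloud(c,d)
    P=np.where((d>0)[...,None],P,9); H=P[...,2]
    m=((H>zmin)&(H<.06)&(P[...,0]>.33)&(P[...,0]<.78)&(np.abs(P[...,1])<.55)).astype(np.uint8)
    n,l,st,_=cv2.connectedComponentsWithStats(m); out=[]
    for i in range(1,n):
        q=P[l==i]
        if len(q)<40: continue
        zt=np.percentile(q[:,2],85); top=q[q[:,2]>zt-.004]
        r=cv2.minEnclosingCircle((top[:,:2]*1000).astype(np.float32))
        print(name,'xy',np.round(np.array(r[0])/1000,3),'med',np.round(np.median(top[:,:2],0),3),'top z',round(zt,3),'diam',round(2*r[1]),'px',len(q))
    return im,s
E
python3 - <<'E'
from h import *
s=get_state();print(s['ee_pos'],s['orientation'],s['time_s'])
pods('top'); w,s=pods('wrist'); cv2.imwrite('pics/3.png',w)
go((.49,.277,.3,None),(.49,.277,.078,None))
E
```

```text
[0.49319046 0.27325248 0.28374392] [ 3.14114330e+00 -8.27856803e-04  1.05290929e+00] 9.8
top xy [0.758 0.31 ] med [0.731 0.293] top z 0.053 diam 123 px 172
top xy [ 0.776 -0.057] med [ 0.766 -0.056] top z 0.054 diam 36 px 71
top xy [ 0.78 -0.16] med [ 0.776 -0.156] top z 0.052 diam 29 px 40
top xy [0.763 0.42 ] med [0.761 0.415] top z 0.052 diam 46 px 57
top xy [ 0.628 -0.275] med [ 0.629 -0.275] top z 0.035 diam 34 px 98
top xy [0.593 0.281] med [0.596 0.278] top z 0.019 diam 40 px 113
top xy [0.49  0.277] med [0.49  0.277] top z 0.035 diam 33 px 93
top xy [ 0.451 -0.398] med [ 0.444 -0.392] top z 0.048 diam 83 px 338
top xy [ 0.453 -0.264] med [ 0.453 -0.263] top z 0.018 diam 42 px 138
wrist xy [0.576 0.405] med [0.575 0.401] top z 0.034 diam 31 px 534
wrist xy [0.746 0.285] med [0.728 0.288] top z 0.054 diam 81 px 2372
wrist xy [0.475 0.396] med [0.475 0.396] top z 0.017 diam 42 px 1544
wrist xy [0.592 0.282] med [0.591 0.283] top z 0.017 diam 42 px 1402
wrist xy [0.486 0.279] med [0.486 0.279] top z 0.033 diam 36 px 988
wrist xy [0.617 0.1  ] med [0.62  0.101] top z 0.053 diam 73 px 2378
wrist xy [0.493 0.066] med [0.488 0.065] top z 0.048 diam 52 px 1257
[0.3, -0.6, -1.7] 0.0
[0.4, -0.6, 20.5] 0.0
```

View pics/3.png

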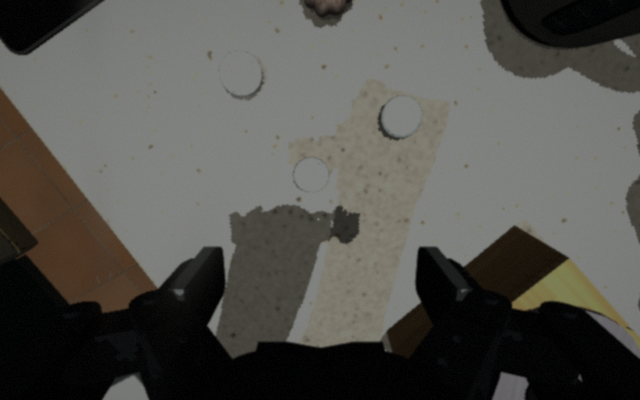

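The wrist view shows the tall capsule at (311,174) and flats at (241,75) and (400,117). Both cameras agree to within 4 mm, so I grasp the tall one.

Emit:
carry_out([
  [8.3, [0.1, -0.5, 6], 0],
  [8.3, [0.1, -0.5, 12], 0],
  [8.3, [0.1, -0.5, 18], 0],
  [8.3, [0.1, -0.5, 20.5], 0],
  [8.3, [0.1, -0.5, 20.5], 0],
  [2, [0.1, -0.5, 20.5], 0],
  [2, [0.1, -0.5, 20.5], 0],
  [2, [0.1, -0.5, 20.5], 0],
], newtons=25)

```text
time_s: 10.9
ee_pos: [0.4895, 0.2764, 0.0797]
orientation: [3.141, -0.002, 1.052]
contact_force: [-0.3, -0.6, 7.0]
width: 0.376
grip_force: 24.1
```

Emit:
carry_out([
  [2, [0, 0, 0], 0],
  [2, [0, 0, -3], 0],
  [2, [0, 0, -8], 0],
  [2, [0, 0, -13], 0],
  [2, [0, 0, -13], 0],
])

```text
time_s: 11.52
ee_pos: [0.4909, 0.2774, 0.2128]
orientation: [3.137, -0.007, 1.052]
contact_force: [-0.3, 0.3, 0.4]
width: 0.371
grip_force: 24.9
```

```bash
python3 - <<'E'
from h import *
s=get_state();print(s['ee_pos'],s['width'],s['grip_force'])
go((.557,-.063,.22,1.05),(.557,-.063,.170,1.05))
E
```

```text
[0.49094438 0.27742948 0.21284945] 0.37091586690888406 24.940464505925775
[-26.3, 22.6, -0.8] 0.0
[-26.3, 22.6, 4.2] 0.0
```

Emit:
carry_out([
  [2, [-4.5, 3.8, -0.8], 0],
  [2, [-9, 7.6, -0.8], 0],
  [2, [-13.5, 11.4, -0.8], 0],
  [2, [-18, 15.2, -0.8], 0],
  [2, [-22.5, 19, -0.8], 0],
  [2, [-26.3, 22.6, -0.8], 0],
  [2, [-26.3, 22.6, -0.8], 0],
  [2, [-26.3, 22.6, -0.8], 0],
])

```text
time_s: 12.52
ee_pos: [0.5542, -0.0638, 0.2159]
orientation: [-3.14, -0.0, 1.052]
contact_force: [-0.5, 0.1, -0.4]
width: 0.378
grip_force: 25.0
```

```bash
python3 - <<'E'
from h import *
s=get_state();print(s['ee_pos'],s['width'],s['grip_force'])
w,_=snapshot('wrist'); cv2.imwrite('pics/4.png',w)
go((.557,-.063,.22,1.05),(.557,-.063,.170,1.05))
E
```

```text
[ 0.55417941 -0.06377828  0.21590723] 0.37755831354782443 24.97550347354263
[0.1, 0.2, -0.4] 0.0
[0.1, 0.3, 4.6] 0.0
```

View pics/4.png

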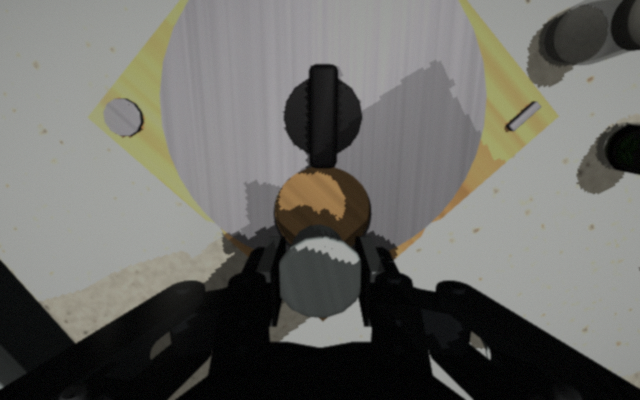

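The hole at (322,210) is in line with the tool, and only the compartment floor shows through it. The capsule is held centred at (320,278). I lower and release.

Emit:
carry_out([
  [2, [0.1, 0.2, 2.5], 0],
  [2, [0.1, 0.2, 4.7], 0],
  [2, [0.1, 0.2, 4.7], 0],
  [5.5, [0.1, 0.2, 4.7], 0],
  [5.5, [0.1, 0.2, 4.7], 0],
  [5.5, [0.1, 0.2, 4.7], 0],
  [5.5, [0.1, 0.2, -1], 0],
  [8.3, [0.1, 0.2, -7], 0],
])

```text
time_s: 13.58
ee_pos: [0.5564, -0.0645, 0.2877]
orientation: [-3.14, 0.0, 1.052]
contact_force: [1.1, 0.1, 0.3]
width: 0.839
grip_force: 0.0
```

```bash
python3 - <<'E'
from h import *
w,s=pods('wrist'); cv2.imwrite('pics/5.png',w)
print(s['ee_pos'],s['width'],s['grip_force'],s['time_s'])
pods('top')
go((.628,-.275,.28,1.05))
E
```

```text
wrist xy [ 0.775 -0.055] med [ 0.763 -0.051] top z 0.054 diam 37 px 1664
wrist xy [ 0.779 -0.158] med [ 0.773 -0.153] top z 0.054 diam 32 px 969
wrist xy [ 0.532 -0.053] med [ 0.531 -0.054] top z 0.035 diam 27 px 515
wrist xy [ 0.454 -0.251] med [ 0.456 -0.247] top z 0.017 diam 33 px 210
[ 0.55643288 -0.06454712  0.28770313] 0.8394522317232371 0.0 13.575
top xy [0.756 0.308] med [0.732 0.288] top z 0.054 diam 121 px 171
top xy [ 0.774 -0.056] med [ 0.765 -0.054] top z 0.056 diam 33 px 69
top xy [ 0.779 -0.161] med [ 0.775 -0.158] top z 0.055 diam 26 px 41
top xy [0.763 0.419] med [0.76  0.411] top z 0.052 diam 45 px 57
top xy [ 0.63  -0.276] med [ 0.629 -0.275] top z 0.034 diam 35 px 98
top xy [0.586 0.414] med [0.586 0.412] top z 0.04 diam 35 px 172
top xy [0.593 0.281] med [0.594 0.28 ] top z 0.018 diam 41 px 123
top xy [0.478 0.394] med [0.478 0.393] top z 0.019 diam 42 px 139
top xy [ 0.45  -0.398] med [ 0.442 -0.391] top z 0.048 diam 84 px 328
top xy [ 0.454 -0.266] med [ 0.457 -0.269] top z 0.018 diam 40 px 81
[-14.9, 16.3, 1.5] 0.0
```

View pics/5.png

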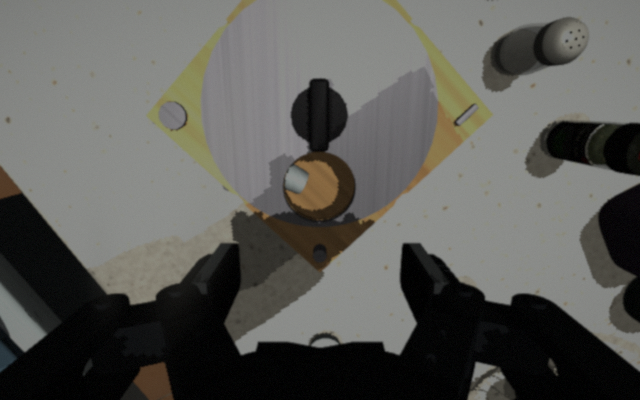

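The capsule is inside, seen lying at (295,180) through the hole. Next is the second tall one.

Emit:
carry_out([
  [8.3, [-4, 4.2, 0], 0],
  [8.3, [-8, 8.5, 0], 0],
  [8.3, [-12, 13, 0], 0],
  [8.3, [-14.9, 16.3, 0], 0],
  [8.3, [-14.9, 16.3, 3], 0],
  [8.3, [-14.9, 16.3, 8], 0],
  [8.3, [-14.9, 16.3, 10], 0],
  [8.3, [-14.9, 16.3, 10], 0],
])

```text
time_s: 14.68
ee_pos: [0.6239, -0.2744, 0.1855]
orientation: [-3.139, 0.0, 1.052]
contact_force: [-0.1, -0.7, -0.3]
width: 0.97
grip_force: 0.0
```

```bash
python3 - <<'E'
from h import *
w,s=pods('wrist'); print(s['ee_pos'],s['orientation'],s['width'])
go((.629,-.275,.0795,1.05))
E
```

```text
wrist xy [ 0.553 -0.121] med [ 0.552 -0.122] top z 0.053 diam 75 px 6180
wrist xy [ 0.627 -0.275] med [ 0.628 -0.274] top z 0.033 diam 36 px 1894
wrist xy [ 0.449 -0.261] med [ 0.451 -0.258] top z 0.017 diam 43 px 1576
wrist xy [ 0.769 -0.48 ] med [ 0.769 -0.48 ] top z 0.055 diam 5 px 44
[ 0.62392507 -0.2744311   0.18550684] [-3.13905015e+00  3.57212286e-04  1.05206987e+00] 0.9699850027231672
[0.2, 0.4, 10.8] 0.0
```

Emit:
carry_out([
  [8.3, [0.2, 0.3, 5], 0],
  [8.3, [0.2, 0.3, 9], 0],
  [8.3, [0.2, 0.3, 10.7], 0],
  [8.3, [0.2, 0.3, 10.7], 0],
  [2, [0.2, 0.3, 10.7], 0],
  [2, [0.2, 0.3, 10.7], 0],
  [2, [0.2, 0.3, 10.7], 0],
  [2, [0.2, 0.3, 10.7], 0],
])

```text
time_s: 15.72
ee_pos: [0.6287, -0.2747, 0.081]
orientation: [3.14, -0.0, 1.052]
contact_force: [-2.0, 0.1, 7.1]
width: 0.374
grip_force: 24.2
```

Emit:
carry_out([
  [2, [0, 0, -3], 0],
  [2, [0, 0, -8], 0],
  [2, [0, 0, -13.5], 0],
  [2, [0, 0, -13.5], 0],
])

```text
time_s: 16.23
ee_pos: [0.631, -0.2754, 0.2205]
orientation: [3.132, -0.002, 1.052]
contact_force: [-0.8, -0.3, -1.2]
width: 0.377
grip_force: 24.9
```

```bash
python3 - <<'E'
from h import *
s=get_state();print(s['ee_pos'],s['width'],s['grip_force'])
go((.557,-.063,.215,1.05),(.557,-.063,.169,1.05))
E
```

```text
[ 0.63101184 -0.27543929  0.22047068] 0.3769587938458099 24.91619735956192
[14.8, -17.0, 0.4] 0.0
[14.8, -17.0, 5.0] 0.0
```

Emit:
carry_out([
  [2, [4, -4.5, 0.3], 0],
  [2, [8, -9, 0.3], 0],
  [2, [12, -13.5, 0.3], 0],
  [2, [14.8, -17, 0.3], 0],
  [2, [14.8, -17, 0.3], 0],
  [2, [14.8, -17, 0.3], 0],
])

```text
time_s: 16.98
ee_pos: [0.5539, -0.0625, 0.2113]
orientation: [3.141, 0.001, 1.051]
contact_force: [0.3, -0.8, -0.3]
width: 0.377
grip_force: 25.0
```

```bash
python3 - <<'E'
from h import *
s=get_state();print(s['ee_pos'],s['width'],s['grip_force'])
go((.557,-.063,.215,1.05),(.557,-.063,.169,1.05))
E
```

```text
[ 0.55393289 -0.06250081  0.21125838] 0.377355595601908 24.981729090213776
[0.1, 0.3, -0.4] 0.0
[0.1, 0.3, 4.2] 0.0
```

Emit:
carry_out([
  [2, [0.1, 0.2, 2.5], 0],
  [2, [0.1, 0.2, 4.3], 0],
  [2, [0.1, 0.2, 4.3], 0],
  [5.5, [0.1, 0.2, 4.3], 0],
  [5.5, [0.1, 0.2, 4.3], 0],
  [5.5, [0.1, 0.2, 4.3], 0],
  [5.5, [0.1, 0.2, -1], 0],
  [5, [0.1, 0.2, -7], 0],
])

```text
time_s: 17.98
ee_pos: [0.5556, -0.0617, 0.2824]
orientation: [-3.14, 0.001, 1.052]
contact_force: [1.2, -0.5, -0.2]
width: 0.589
grip_force: 0.0
```

```bash
python3 - <<'E'
from h import *
w,s=pods('wrist'); cv2.imwrite('pics/6.png',w)
print(s['ee_pos'],s['width'],s['grip_force'],s['time_s'])
c=cam('wrist',s); print(proj(c,[(*C,.121)]))
go((.586,-.0128,.29,1.05),(.586,-.0128,.177,1.05))
E
```

```text
wrist xy [ 0.776 -0.056] med [ 0.763 -0.05 ] top z 0.054 diam 37 px 1750
wrist xy [ 0.779 -0.158] med [ 0.773 -0.153] top z 0.054 diam 33 px 1036
wrist xy [ 0.529 -0.054] med [ 0.529 -0.055] top z 0.034 diam 26 px 464
wrist xy [ 0.573 -0.084] med [ 0.573 -0.084] top z 0.034 diam 29 px 535
wrist xy [ 0.455 -0.246] med [ 0.456 -0.243] top z 0.016 diam 24 px 93
[ 0.55558512 -0.06173428  0.28241987] 0.5892318088900474 0.0 17.975
[[324.62834063 119.74697455]]
[5.5, -0.1, 0.1] 0.0
[5.5, -0.2, 11.4] 0.0
```

View pics/6.png

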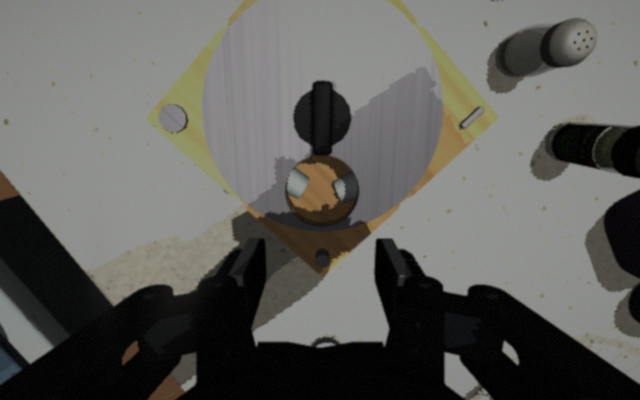

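Both tall capsules show through the hole, at (297,183) and (343,188). Next I grasp the grip at (322,115) and turn the lid another −90°.

Emit:
carry_out([
  [5, [5.5, -0.1, 0], 0],
  [5, [5.5, -0.1, 4], 0],
  [5, [5.5, -0.1, 9], 0],
  [5, [5.5, -0.1, 11], 0],
  [5, [5.5, -0.1, 11], 0],
  [0, [5.5, -0.1, 11], 0],
  [0, [5.5, -0.1, 11], 0],
  [0, [5.5, -0.1, 11], 0],
], newtons=40)

```text
time_s: 19.02
ee_pos: [0.584, -0.0138, 0.1734]
orientation: [3.138, -0.002, 1.051]
contact_force: [0.7, -1.5, 8.0]
width: 0.15
grip_force: 42.3
```

Emit:
carry_out([
  [0, [0, 0, 0], 0],
  [0, [0, 0, 0], 0.18],
  [0, [0, 0, 0], 0.36],
  [0, [0, 0, 0], 0.54],
  [0, [0, 0, 0], 0.72],
  [0, [0, 0, 0], 0.9],
  [0, [0, 0, 0], 1.08],
  [0, [0, 0, 0], 1.26],
])

```text
time_s: 20.02
ee_pos: [0.5827, -0.0107, 0.1734]
orientation: [-3.138, -0.0, -0.212]
contact_force: [-4.5, 6.9, 10.5]
width: 0.154
grip_force: 42.8
```

```bash
python3 - <<'E'
from h import *
s=get_state();print(s['ee_pos'],s['orientation'],s['contact_force'],s['width'],np.round(s['qpos'],2))
print('turn',s['orientation'][2]-(YAW+np.pi/4-np.pi/2))
E
```

```text
[ 0.58274488 -0.01073138  0.17339366] [-3.13823432e+00 -9.09565523e-05 -2.11809344e-01] [-4.50590097  6.88454798 10.49120358] 0.15354959827137882 [-0.04  0.59 -0.02  1.81  0.01  0.74 -1.85]
turn 0.305088819342586
```

Emit:
carry_out([
  [0, [0, 0, 0], 0.16],
  [0, [0, 0, 0], 0.31],
  [0, [0, 0, 0], 0.31],
  [0, [0, 0, 0], 0.31],
  [5, [0, 0, 0], 0.31],
  [5, [0, 0, 0], 0.31],
  [5, [0, 0, -5], 0.31],
  [8, [0, 0, -10], 0.31],
])

```text
time_s: 21.02
ee_pos: [0.5821, -0.0142, 0.2722]
orientation: [3.14, 0.001, -0.519]
contact_force: [0.4, 0.5, -0.4]
width: 0.783
grip_force: 0.0
```

```bash
python3 - <<'E'
from h import *
w,s=pods('wrist'); cv2.imwrite('pics/7.png',w)
print(s['ee_pos'],s['orientation'])
go((.593,.281,.28,None))
E
```

```text
wrist xy [ 0.45  -0.261] med [ 0.451 -0.26 ] top z 0.017 diam 43 px 1401
wrist xy [0.504 0.063] med [0.504 0.064] top z 0.026 diam 32 px 283
wrist xy [0.479 0.025] med [0.48  0.023] top z 0.024 diam 32 px 219
wrist xy [0.593 0.281] med [0.596 0.279] top z 0.018 diam 42 px 848
wrist xy [0.578 0.404] med [0.575 0.399] top z 0.031 diam 31 px 638
[ 0.58213547 -0.01419141  0.27216607] [ 3.14035255e+00  1.17063311e-03 -5.19046943e-01]
[-14.0, -26.0, -0.0] 0.0
```

View pics/7.png

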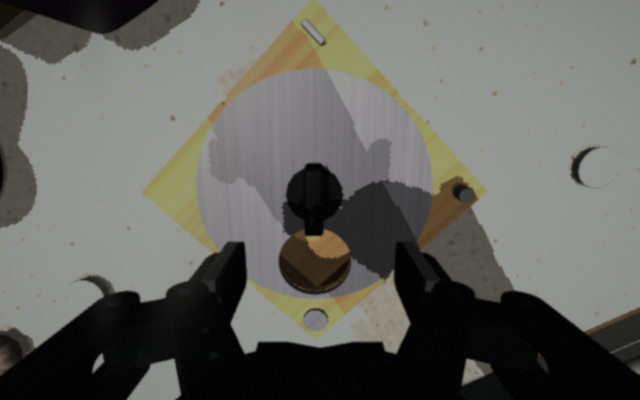

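The hole at (315,260) lines up with the disc mark at (316,319), so port_a is open. The right flat is nearest for the present wrist yaw, so it goes first.

```bash
python3 - <<'E'
from h import *
go((.452,-.263,.19,-.52),(.452,-.263,.0755,-.52))
E
```

```text
[0.7, 28.3, 8.8] 0.0
[0.6, 28.3, 20.3] 0.0
```

Emit:
carry_out([
  [8.3, [0.1, 5, -1], 0],
  [8.3, [0.3, 11, 0], 0],
  [8.3, [0.5, 17, 2], 0],
  [8.3, [0.7, 23, 5], 0],
  [8.3, [0.7, 28.3, 8], 0],
  [8.3, [0.7, 28.3, 9], 0],
  [8.3, [0.7, 28.3, 9], 0],
  [8.3, [0.7, 28.3, 9], 0],
])

```text
time_s: 22.08
ee_pos: [0.4498, -0.2618, 0.1821]
orientation: [-3.141, -0.001, -0.516]
contact_force: [-0.7, 0.4, 0.2]
width: 0.973
grip_force: 0.0
```

```bash
python3 - <<'E'
from h import *
w,s=pods('wrist'); print(s['ee_pos'],s['orientation'],s['width'])
go((.452,-.263,.0755,-.52))
E
```

```text
wrist xy [ 0.446 -0.398] med [ 0.441 -0.398] top z 0.049 diam 81 px 10181
wrist xy [ 0.529 -0.069] med [ 0.534 -0.12 ] top z 0.052 diam 145 px 9891
wrist xy [ 0.449 -0.262] med [ 0.451 -0.263] top z 0.017 diam 42 px 2337
[ 0.44978882 -0.26181113  0.1821224 ] [-3.14079839e+00 -1.18706193e-03 -5.16033099e-01] 0.9730257060494508
[0.2, 0.0, 10.7] 0.0
```

Emit:
carry_out([
  [8.3, [0, 0, 5], 0],
  [8.3, [0, 0, 9], 0],
  [8.3, [0, 0, 10.7], 0],
  [8.3, [0, 0, 10.7], 0],
  [2.5, [0, 0, 10.7], 0],
  [2.5, [0, 0, 10.7], 0],
  [2.5, [0, 0, 10.7], 0],
  [2.5, [0, 0, 10.7], 0],
], newtons=30)

```text
time_s: 23.12
ee_pos: [0.4492, -0.2633, 0.076]
orientation: [-3.141, -0.002, -0.518]
contact_force: [-1.0, 1.4, 11.5]
width: 0.455
grip_force: 28.9
```

Emit:
carry_out([
  [2.5, [0, 0, -3], 0],
  [2.5, [0, 0, -8], 0],
  [2.5, [0, 0, -13.5], 0],
  [2.5, [0, 0, -13.5], 0],
])

```text
time_s: 23.62
ee_pos: [0.4508, -0.2642, 0.2141]
orientation: [-3.141, -0.009, -0.519]
contact_force: [0.5, 0.1, -1.7]
width: 0.455
grip_force: 30.4
```

```bash
python3 - <<'E'
from h import *
s=get_state();print(s['ee_pos'],s['width'],s['grip_force'])
a=np.array([.5855,-.0125])+.058*np.array([np.cos(np.radians(150.4)),np.sin(np.radians(150.4))]);print(a)
go((*a,.215,-.52),(*a,.166,-.52))
E
```

```text
[ 0.45076186 -0.26422432  0.21414545] 0.4547698615923219 30.410660281777382
[0.53506929 0.01614863]
[-6.6, -28.5, -0.1] 0.0
[-6.6, -28.5, 4.8] 0.0
```

Emit:
carry_out([
  [2.5, [-1, -5, 0], 0],
  [2.5, [-2.3, -10, 0], 0],
  [2.5, [-3.5, -15, 0], 0],
  [2.5, [-4.7, -20, 0], 0],
  [2.5, [-5.9, -25, 0], 0],
  [2.5, [-6.6, -28.5, 0], 0],
  [2.5, [-6.6, -28.5, 0], 0],
  [2.5, [-6.6, -28.5, 0], 0],
])

```text
time_s: 24.62
ee_pos: [0.5317, 0.0166, 0.2091]
orientation: [3.14, 0.001, -0.519]
contact_force: [0.5, -0.4, -1.0]
width: 0.454
grip_force: 30.4
```

```bash
python3 - <<'E'
from h import *
s=get_state();print(s['ee_pos'],s['width'],s['grip_force'])
go((.535,.016,.166,-.52))
w,_=snapshot('wrist'); cv2.imwrite('pics/8.png',w)
E
```

```text
[0.53168916 0.01658633 0.20905863] 0.4544881523019053 30.423041805624962
[0.3, -0.1, 4.3] 0.0
```

View pics/8.png

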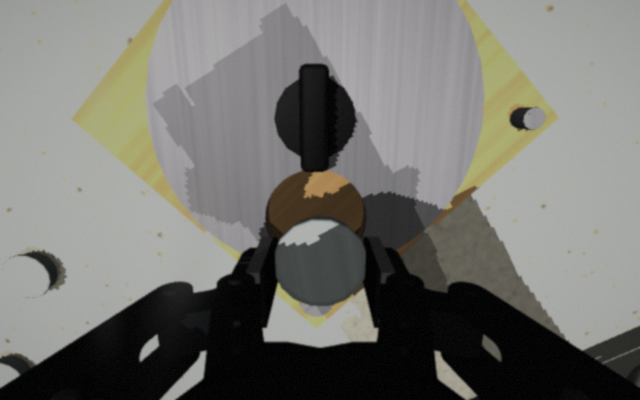

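The pod at (320,262) is held flat and in line with the hole at (316,210). I lower and release.

Emit:
carry_out([
  [2.5, [0.3, 0, 2.5], 0],
  [2.5, [0.3, 0, 4.3], 0],
  [2.5, [0.3, 0, 4.3], 0],
  [6.2, [0.3, 0, 4.3], 0],
  [6.2, [0.3, 0, 4.3], 0],
  [6.2, [0.3, 0, 4.3], 0],
  [6.2, [0.3, 0, -1], 0],
  [8.3, [0.3, 0, -7], 0],
])

```text
time_s: 25.68
ee_pos: [0.5342, 0.016, 0.2803]
orientation: [3.14, 0.002, -0.518]
contact_force: [0.3, -0.2, 0.6]
width: 0.915
grip_force: 0.0
```

```bash
python3 - <<'E'
from h import *
w,s=pods('wrist'); cv2.imwrite('pics/9.png',w)
print(s['ee_pos'],s['orientation'],s['time_s'])
pods('top')
c=cam('wrist',s); print(proj(c,[(.535,.016,.093)]))
go((.593,.281,.28,2.62))
E
```

```text
wrist xy [0.534 0.016] med [0.534 0.016] top z 0.022 diam 42 px 1248
wrist xy [0.593 0.282] med [0.593 0.279] top z 0.018 diam 43 px 1109
wrist xy [0.574 0.403] med [0.572 0.399] top z 0.029 diam 35 px 566
wrist xy [0.536 0.381] med [0.538 0.381] top z 0.017 diam 24 px 58
[0.53420428 0.01597087 0.28028695] [ 3.14020544e+00  1.80631320e-03 -5.17936788e-01] 25.675
top xy [0.755 0.309] med [0.73  0.291] top z 0.054 diam 120 px 164
top xy [ 0.773 -0.056] med [ 0.766 -0.054] top z 0.054 diam 33 px 71
top xy [0.763 0.42 ] med [0.76  0.416] top z 0.052 diam 44 px 56
top xy [0.587 0.413] med [0.586 0.414] top z 0.04 diam 35 px 171
top xy [0.593 0.28 ] med [0.594 0.28 ] top z 0.018 diam 41 px 122
top xy [0.523 0.378] med [0.523 0.378] top z 0.019 diam 42 px 135
top xy [ 0.447 -0.399] med [ 0.442 -0.393] top z 0.048 diam 83 px 329
[[318.59155971 190.84446703]]
[-8.4, -25.7, 0.7] 0.0
```

One flat is in the compartment and lies flat. The far flat has been knocked to (.523,.378). I go for the one at (.593,.281), turning the wrist half a turn on the way.

Emit:
carry_out([
  [8.3, [-1, -4, -1], -0.18],
  [8.3, [-2.5, -8, -1], -0.36],
  [8.3, [-4, -12, -1], -0.54],
  [8.3, [-5.3, -16, -1], -0.72],
  [8.3, [-6.7, -20, -1], -0.9],
  [8.3, [-8, -24, -1], -1.08],
  [8.3, [-8.4, -25.7, -1], -1.26],
  [8.3, [-8.4, -25.7, -1], -1.44],
])

```text
time_s: 26.78
ee_pos: [0.5887, 0.283, 0.2891]
orientation: [-3.141, -0.0, 0.931]
contact_force: [0.1, -0.7, 0.2]
width: 0.972
grip_force: 0.0
```

Emit:
carry_out([
  [8.3, [0, 0, 0], -0.18],
  [8.3, [0, 0, 0], -0.36],
  [8.3, [0, 0, 0], -0.54],
  [8.3, [0, 0, 0], -0.72],
  [8.3, [0, 0, 0], -0.9],
  [8.3, [0, 0, 0], -1.08],
  [8.3, [0, 0, 0], -1.26],
  [8.3, [0, 0, 0], -1.44],
])

```text
time_s: 27.78
ee_pos: [0.5891, 0.2806, 0.2893]
orientation: [-3.141, 0.0, 2.368]
contact_force: [-0.4, -0.3, -0.1]
width: 0.97
grip_force: 0.0
```

Emit:
carry_out([
  [8.3, [0, 0, 3], -0.13],
  [8.3, [0, 0, 8], -0.26],
  [8.3, [0, 0, 10], -0.26],
  [8.3, [0, 0, 10], -0.26],
])

```text
time_s: 28.28
ee_pos: [0.5887, 0.2804, 0.1885]
orientation: [-3.139, -0.001, 2.619]
contact_force: [-0.3, 0.8, 0.9]
width: 0.969
grip_force: 0.0
```

```bash
python3 - <<'E'
from h import *
w,s=pods('wrist'); print(s['ee_pos'],s['orientation'],s['width'],np.round(s['qpos'],2))
go((.593,.281,.0755,2.62))
E
```

```text
wrist xy [0.519 0.38 ] med [0.519 0.38 ] top z 0.017 diam 42 px 3171
wrist xy [0.582 0.415] med [0.581 0.414] top z 0.04 diam 32 px 4154
wrist xy [0.592 0.281] med [0.591 0.282] top z 0.017 diam 42 px 2201
wrist xy [0.531 0.077] med [0.533 0.077] top z 0.05 diam 56 px 6424
wrist xy [0.758 0.428] med [0.757 0.426] top z 0.051 diam 34 px 2815
wrist xy [0.741 0.377] med [0.739 0.376] top z 0.033 diam 25 px 320
wrist xy [0.73  0.291] med [0.728 0.29 ] top z 0.029 diam 38 px 661
[0.58866585 0.28044889 0.18846839] [-3.13943556e+00 -1.44356808e-03  2.61949060e+00] 0.969274740220195 [-0.13  0.75 -0.59  1.59  0.48  0.96  0.18]
[-0.3, 0.2, 11.5] -0.0
```

Emit:
carry_out([
  [8.3, [-0.3, 0.2, 5], 0],
  [8.3, [-0.3, 0.2, 9], 0],
  [8.3, [-0.3, 0.2, 11.4], 0],
  [8.3, [-0.3, 0.2, 11.4], 0],
  [2.5, [-0.3, 0.2, 11.4], 0],
  [2.5, [-0.3, 0.2, 11.4], 0],
  [2.5, [-0.3, 0.2, 11.4], 0],
  [2.5, [-0.3, 0.2, 11.4], 0],
])

```text
time_s: 29.32
ee_pos: [0.5937, 0.2814, 0.0773]
orientation: [3.14, 0.001, 2.621]
contact_force: [-0.9, -1.5, 7.4]
width: 0.452
grip_force: 29.7
```

Emit:
carry_out([
  [2.5, [0, 0, -3], 0],
  [2.5, [0, 0, -8], 0],
  [2.5, [0, 0, -13.5], 0],
  [2.5, [0, 0, -13.5], 0],
])

```text
time_s: 29.82
ee_pos: [0.5952, 0.2828, 0.2164]
orientation: [3.133, 0.005, 2.621]
contact_force: [-0.1, 0.2, -1.4]
width: 0.45
grip_force: 30.6
```

```bash
python3 - <<'E'
from h import *
s=get_state();print(s['ee_pos'],s['width'],s['grip_force'])
go((.535,.016,.212,2.62))
E
```

```text
[0.59516077 0.282842   0.21637187] 0.45040978121859865 30.57920604944229
[-8.0, -26.1, 0.3] 0.0
```

Emit:
carry_out([
  [2.5, [-1.5, -5, 0], 0],
  [2.5, [-3, -10, 0], 0],
  [2.5, [-4.6, -15, 0], 0],
  [2.5, [-6.2, -20, 0], 0],
  [2.5, [-7.6, -25, 0], 0],
  [2.5, [-8, -26.1, 0], 0],
  [2.5, [-8, -26.1, 0], 0],
  [2.5, [-8, -26.1, 0], 0],
])

```text
time_s: 30.82
ee_pos: [0.5329, 0.0168, 0.2107]
orientation: [3.14, -0.0, 2.624]
contact_force: [-0.2, 0.5, -0.0]
width: 0.454
grip_force: 30.6
```

```bash
python3 - <<'E'
from h import *
s=get_state();print(s['ee_pos'],s['orientation'],s['width'],s['grip_force'])
go((.535,.016,.168,2.62))
E
```

```text
[0.53292881 0.01679995 0.21065695] [ 3.14013468e+00 -1.58576617e-04  2.62420329e+00] 0.4536571902225344 30.593077428638935
[-0.2, 0.0, 4.3] 0.0
```

Emit:
carry_out([
  [2.5, [-0.2, 0, 2.5], 0],
  [2.5, [-0.2, 0, 4.3], 0],
  [2.5, [-0.2, 0, 4.3], 0],
  [6.2, [-0.2, 0, 4.3], 0],
  [6.2, [-0.2, 0, 4.3], 0],
  [6.2, [-0.2, 0, 4.3], 0],
  [6.2, [-0.2, 0, -1], 0],
  [8.3, [-0.2, 0, -7], 0],
])

```text
time_s: 31.82
ee_pos: [0.5338, 0.0137, 0.2814]
orientation: [-3.141, -0.002, 2.622]
contact_force: [1.4, 0.7, 1.5]
width: 0.913
grip_force: 0.0
```

```bash
python3 - <<'E'
from h import *
w,s=pods('wrist')
print(s['ee_pos'],s['orientation'],s['time_s'])
pods('top')
go((.522,.379,.28,2.62))
E
```

```text
wrist xy [ 0.476 -0.025] med [ 0.475 -0.024] top z 0.048 diam 15 px 162
wrist xy [0.529 0.017] med [0.529 0.017] top z 0.038 diam 42 px 1336
wrist xy [0.573 0.021] med [0.573 0.022] top z 0.039 diam 31 px 359
wrist xy [ 0.553 -0.018] med [ 0.551 -0.018] top z 0.037 diam 29 px 293
wrist xy [0.76  0.261] med [0.763 0.257] top z 0.035 diam 46 px 1360
[0.53377447 0.01366008 0.28144524] [-3.14090485e+00 -1.82306121e-03  2.62195183e+00] 31.825
top xy [0.753 0.305] med [0.735 0.282] top z 0.053 diam 115 px 168
top xy [ 0.775 -0.057] med [ 0.766 -0.053] top z 0.054 diam 36 px 70
top xy [0.763 0.42 ] med [0.761 0.415] top z 0.051 diam 44 px 56
top xy [0.589 0.413] med [0.586 0.414] top z 0.041 diam 38 px 172
top xy [0.523 0.378] med [0.523 0.377] top z 0.019 diam 42 px 134
top xy [ 0.449 -0.398] med [ 0.444 -0.393] top z 0.048 diam 83 px 337
[19.5, 30.8, 0.7] 0.0
```

Two flats are now stacked inside. The last one is at (.522,.379), close to the garlic, so I turn the fingers clear of it.

Emit:
carry_out([
  [8.3, [3, 4.8, 0], -0.1],
  [8.3, [6, 9.6, 0], -0.2],
  [8.3, [9, 14.4, 0], -0.3],
  [8.3, [12, 19.2, 0], -0.4],
  [8.3, [15, 24, 0], -0.5],
  [8.3, [18, 28.5, 0], -0.6],
  [8.3, [19.5, 30.8, 3], -0.7],
  [8.3, [19.5, 30.8, 8], -0.7],
])

```text
time_s: 32.92
ee_pos: [0.5176, 0.382, 0.2013]
orientation: [3.137, 0.003, -2.957]
contact_force: [0.6, -0.9, -1.1]
width: 0.973
grip_force: 0.0
```

Emit:
carry_out([
  [8.3, [0, 0, 0], 0],
  [8.3, [0, 0, 0], 0],
])

```text
time_s: 33.17
ee_pos: [0.5188, 0.3781, 0.2021]
orientation: [3.141, 0.001, -2.962]
contact_force: [-0.2, 0.3, 0.1]
width: 0.976
grip_force: 0.0
```

```bash
python3 - <<'E'
from h import *
w,s=pods('wrist'); print(s['ee_pos'],s['orientation'],s['width'])
go((.522,.379,.0755,None))
E
```

```text
wrist xy [0.519 0.38 ] med [0.518 0.38 ] top z 0.017 diam 42 px 2008
wrist xy [0.582 0.415] med [0.579 0.414] top z 0.04 diam 32 px 2445
[0.51881136 0.37810729 0.20213858] [ 3.14077150e+00  1.40183515e-03 -2.96227913e+00] 0.9758421602268817
[-0.3, -0.0, 12.7] 0.0
```

Emit:
carry_out([
  [8.3, [-0.2, 0.1, 6], 0],
  [8.3, [-0.2, 0.1, 10.5], 0],
  [8.3, [-0.2, 0.1, 12.7], 0],
  [8.3, [-0.2, 0.1, 12.7], 0],
  [2.5, [-0.2, 0.1, 12.7], 0],
  [2.5, [-0.2, 0.1, 12.7], 0],
  [2.5, [-0.2, 0.1, 12.7], 0],
  [2.5, [-0.2, 0.1, 12.7], 0],
])

```text
time_s: 34.22
ee_pos: [0.5206, 0.38, 0.0754]
orientation: [3.141, 0.002, -2.962]
contact_force: [-0.7, -1.4, 7.6]
width: 0.453
grip_force: 29.6
```

Emit:
carry_out([
  [2.5, [0, 0, -3], 0],
  [2.5, [0, 0, -8], 0],
  [2.5, [0, 0, -13.5], 0.15],
  [2.5, [0, 0, -13.5], 0.3],
  [2.5, [0, 0, -13.5], 0.45],
  [2.5, [0, 0, -13.5], 0.6],
  [2.5, [0, 0, -13.5], 0.7],
  [2.5, [0, 0, -13.5], 0.7],
])

```text
time_s: 35.22
ee_pos: [0.5198, 0.3795, 0.2092]
orientation: [3.141, 0.001, 2.623]
contact_force: [1.0, 0.3, 0.3]
width: 0.456
grip_force: 30.6
```

```bash
python3 - <<'E'
from h import *
s=get_state();print(s['ee_pos'],s['orientation'],s['width'],s['grip_force'])
go((.535,.016,.212,2.62))
E
```

```text
[0.51984667 0.3795041  0.20917808] [3.14099893e+00 6.39359378e-04 2.62309639e+00] 0.456409044387383 30.552425072528422
[-19.3, -30.8, -0.3] 0.0
```

Emit:
carry_out([
  [2.5, [-3, -4.8, -0.3], 0],
  [2.5, [-6, -9.6, -0.3], 0],
  [2.5, [-9, -14.4, -0.3], 0],
  [2.5, [-12, -19.2, -0.3], 0],
  [2.5, [-15, -24, -0.3], 0],
  [2.5, [-18, -28.8, -0.3], 0],
  [2.5, [-19.3, -30.8, -0.3], 0],
  [2.5, [-19.3, -30.8, -0.3], 0],
])

```text
time_s: 36.22
ee_pos: [0.5346, 0.0137, 0.2116]
orientation: [-3.141, 0.001, 2.62]
contact_force: [0.4, 0.8, -1.4]
width: 0.456
grip_force: 30.6
```

Emit:
carry_out([
  [2.5, [0, 0, 0], 0],
  [2.5, [0, 0, 0], 0],
])

```text
time_s: 36.48
ee_pos: [0.5344, 0.018, 0.2117]
orientation: [3.141, -0.0, 2.625]
contact_force: [-0.3, 0.2, -0.2]
width: 0.453
grip_force: 30.6
```

```bash
python3 - <<'E'
from h import *
s=get_state();print(s['ee_pos'],s['orientation'],s['width'],s['grip_force'])
go((.535,.016,.167,2.62))
E
```

```text
[0.53436944 0.01800165 0.21170958] [ 3.14072768e+00 -1.64785443e-04  2.62511461e+00] 0.45289235516369286 30.573073304258287
[-0.2, -0.1, 4.5] 0.01
```

Emit:
carry_out([
  [2.5, [-0.2, 0, 2.5], 0],
  [2.5, [-0.2, 0, 4.5], 0],
  [2.5, [-0.2, 0, 4.5], 0],
  [6.2, [-0.2, 0, 4.5], 0],
  [6.2, [-0.2, 0, 4.5], 0],
  [6.2, [-0.2, 0, 4.5], 0],
  [6.2, [-0.2, 0, -1], 0],
  [5, [-0.2, 0, -7], 0],
])

```text
time_s: 37.48
ee_pos: [0.5357, 0.015, 0.2826]
orientation: [-3.141, -0.002, 2.622]
contact_force: [1.7, 0.2, 0.5]
width: 0.589
grip_force: 0.0
```

```bash
python3 - <<'E'
from h import *
w,s=pods('wrist'); cv2.imwrite('pics/10.png',w)
print(s['ee_pos'],s['orientation'],s['time_s'])
pods('top')
go((.585,-.0125,.28,2.62),(.585,-.0125,.175,2.62))
E
```

```text
wrist xy [ 0.476 -0.024] med [ 0.475 -0.024] top z 0.048 diam 15 px 159
wrist xy [0.536 0.016] med [0.535 0.016] top z 0.054 diam 42 px 1810
wrist xy [ 0.552 -0.018] med [ 0.551 -0.018] top z 0.038 diam 29 px 307
wrist xy [0.574 0.02 ] med [0.573 0.021] top z 0.038 diam 29 px 331
wrist xy [0.758 0.262] med [0.762 0.257] top z 0.038 diam 49 px 1571
[0.53565631 0.01503892 0.28259586] [-3.14105543e+00 -1.57596943e-03  2.62198550e+00] 37.475
top xy [0.755 0.309] med [0.731 0.288] top z 0.054 diam 121 px 171
top xy [ 0.773 -0.056] med [ 0.765 -0.053] top z 0.053 diam 33 px 71
top xy [0.763 0.42 ] med [0.76  0.414] top z 0.051 diam 46 px 54
top xy [0.587 0.414] med [0.587 0.413] top z 0.041 diam 34 px 172
top xy [ 0.452 -0.396] med [ 0.442 -0.393] top z 0.048 diam 85 px 335
[-5.4, -0.2, 0.8] 0.0
[-5.3, -0.3, 11.3] 0.0
```

View pics/10.png

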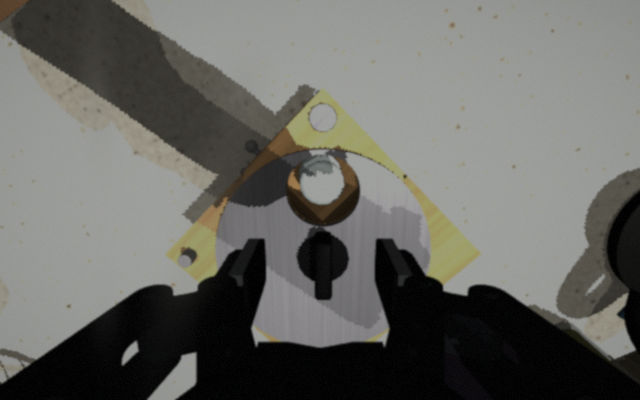

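The three flats are stacked under the hole at (322,180), and no pods are left on the worktop. Now I grip the bar and turn it −90° to close.

Emit:
carry_out([
  [5, [-5.4, -0.2, 0], 0],
  [5, [-5.4, -0.2, 4], 0],
  [5, [-5.4, -0.2, 9], 0],
  [5, [-5.4, -0.2, 11], 0],
  [5, [-5.4, -0.2, 11], 0],
  [0, [-5.4, -0.2, 11], 0],
  [0, [-5.4, -0.2, 11], 0],
  [0, [-5.4, -0.2, 11], 0],
], newtons=40)

```text
time_s: 38.58
ee_pos: [0.5844, -0.0109, 0.1737]
orientation: [3.135, 0.004, 2.623]
contact_force: [5.4, 6.2, -1.4]
width: 0.154
grip_force: 41.9
```

Emit:
carry_out([
  [0, [0, 0, 0], 0],
  [0, [0, 0, 0], 0.18],
  [0, [0, 0, 0], 0.36],
  [0, [0, 0, 0], 0.54],
  [0, [0, 0, 0], 0.72],
  [0, [0, 0, 0], 0.9],
  [0, [0, 0, 0], 1.08],
  [0, [0, 0, 0], 1.26],
])

```text
time_s: 39.58
ee_pos: [0.5854, -0.0104, 0.1738]
orientation: [3.134, -0.006, 1.359]
contact_force: [7.7, 5.8, -4.1]
width: 0.154
grip_force: 41.4
```

```bash
python3 - <<'E'
from h import *
s=get_state();print(s['ee_pos'],s['orientation'],s['contact_force'],s['width'])
print('turn',s['orientation'][2]-(YAW+np.pi/4))
E
```

```text
[ 0.58540858 -0.0103782   0.17380537] [ 3.13374247 -0.00578347  1.35850155] [ 7.71692958  5.80301308 -4.08647808] 0.15351846769115537
turn 0.30460338198082293
```

Emit:
carry_out([
  [0, [0, 0, 0], 0.16],
  [0, [0, 0, 0], 0.31],
  [0, [0, 0, 0], 0.31],
  [0, [0, 0, 0], 0.31],
  [5, [0, 0, 0], 0.31],
  [5, [0, 0, 0], 0.31],
  [5, [0, 0, -5], 0.31],
  [8, [0, 0, -10], 0.31],
])

```text
time_s: 40.58
ee_pos: [0.5814, -0.0138, 0.2725]
orientation: [-3.14, 0.001, 1.051]
contact_force: [1.5, -0.6, -0.4]
width: 0.776
grip_force: 0.0
```

Emit:
carry_out([
  [8, [-4, 4, -1], 0],
  [8, [-8, 8, -2], 0],
  [8, [-12, 12, -2], 0],
  [8, [-14, 16, -2], 0],
  [8, [-14, 20, -2], 0],
  [8, [-14, 20, -2], 0],
  [8, [-14, 20, -2], 0],
])

```text
time_s: 41.45
ee_pos: [0.6856, -0.2336, 0.2913]
orientation: [-3.14, -0.0, 1.052]
contact_force: [0.1, 0.1, 0.7]
width: 0.932
grip_force: 0.0
```

```bash
python3 - <<'E'
from h import *
s=get_state(); print(s['ee_pos'],s['time_s'])
t,d=snapshot('top'); cv2.imwrite('pics/11.png',cv2.resize(t[165:275,270:385],None,fx=5,fy=5,interpolation=cv2.INTER_CUBIC))
w,_=snapshot('wrist'); cv2.imwrite('pics/12.png',w)
E
```

```text
[ 0.68563119 -0.23359433  0.29126664] 41.45
```

View pics/11.png

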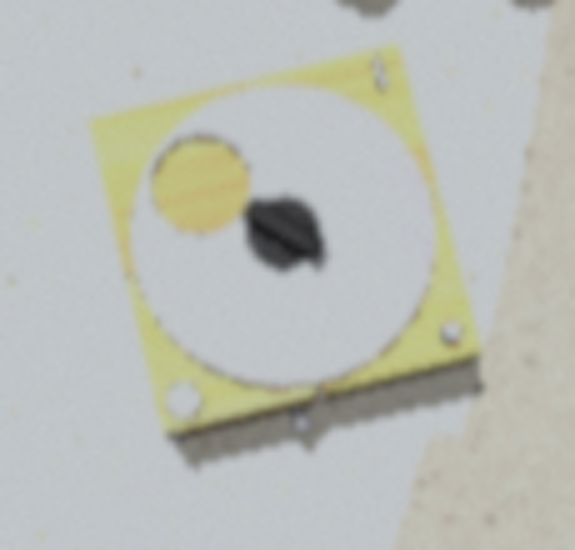

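The hole at (201,185) shows only solid deck, and the door is shut with its pull at (302,422). I check the angle, then hand in.

```bash
python3 - <<'E'
from h import *
c=cam('top'); im=cv2.imread('pics/11.png')
m=cv2.inRange(cv2.cvtColor(im,cv2.COLOR_BGR2HSV),(15,80,80),(35,255,255))
n,l,st,ct=cv2.connectedComponentsWithStats(m); i=l[185,201]; print(st[i],ct[i])
f=lambda a:(np.array(a)+.5)/5-.5+[270,165]
for uv in [ct[i],(201,185)]:
    h=ray(c,f([uv]),.093)[0,:2]
    for cc in [(.586,-.0125),(.5852,-.0131)]: print(np.linalg.norm(h-cc),np.degrees(np.arctan2(*(h-cc)[::-1])-YAW)-45)
E
```

```text
[ 157  144   90   85 5838] [201.4696814 186.2610483]
0.058065164073695476 -0.3523309021147014
0.058985874022029976 -0.7343911403062506
0.058714234221240155 -0.8510378104973952
0.05963826616594307 -1.221215999573971
```

```bash
python3 -c "
from workcell import *
print(job_done())"
```

```text
the job is handed in; nothing more can be done
None
```

The job is handed in: the front door is shut on its catch, both tall capsules are under the stud, all three flat pods are under the disc, and the lid's hole sits over the blank corner to within about 1°. The mug, garlic, spice jar and shaker were not touched, and the judge's result was not shown.

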